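# Set up the instrument inspection case

### The arm

A 6-joint arm with a two-finger parallel gripper is mounted at the origin on the work surface. World frame = base frame: x ahead of the robot, y to its left, z up, the work surface at z = 0. Lengths are in m, angles in degrees, forces in N, time in s.
With the tool pointing down it reaches from about 0.325 to 0.85 m from the base axis. Payload 15.5 kg.
Tool frame: the origin (TCP) lies midway between the tips of the shut fingers; the grasp point (between the pads) lies 19 mm behind it; z points along the fingers, y is the line along which they close (so a half turn about z gives the same grasp; the last joint's range is limited). The gripper opens to 91 mm and grips with 3 to 60 N. Pads are 32 mm wide; open, the fingers measure 118 mm over their backs; the gripper's body (76 mm by 178 mm) begins 60 mm behind the grasp point.
Start: joints at [58.814, 28.281, 77.091, -0, 74.628, -5.472], TCP at [0.271, 0.563, 0.214] pointing down, gripper open.
Joint ranges: [-166.48, 166.48], [-47.26, 123.95], [12.59, 153.08], [-70.14, 250.14], [6.76, 159.57], [-176.63, 176.63]. Speed limits (degrees/s): [108.29, 108.29, 147.25, 172.46, 172.46, 172.46].

### API

Orientations are given as a 3x3 rotation matrix whose columns are the frame's x, y, z axes.
In Python, from bench import ctrl gives the robot as it stands. The module is installed in compiled form; this text tells all that it offers. Calls block until the motion is done:
- ctrl.goto(position, orientation): joint-space move of the TCP to a pose.
- ctrl.move_l(position, vel=0.15, ori=None, contact_N=None): straight line of the TCP; ori=None keeps the orientation; vel is the mean speed in m/s. With contact_N (N) it stops when the force on the tool has changed by that much, and returns True; else False.
- ctrl.movej(angles): joint-space move.
- ctrl.command_gripper(opening): opening from 0.0 (shut) to 1.0 (fully open); the grip force is fixed at half the most; returns when the fingers have stopped.
- ctrl.sleep(seconds).
- ctrl.ik(position, orientation): joint angles nearest the present ones, or None.
- ctrl.read_camera(name): name is "scene" or "top"; returns the picture (384x512x3 uint8, blue, green, red); there is no depth.
- ctrl.camera_params(name): a dict with "fx", "fy", "cx", "cy" (pixels), "pose" (4x4, takes a point from camera to world coordinates). Camera axes: x right, y up, looking along -z (the intrinsics and any distortion apply to the point x, -y, -z); pixel columns grow to the right and rows downward; lengths in m; the calibration is good to about 2 mm. A picture is of the moment at which its call begins. camera_params takes no time and is no camera call.
A pose or a line that the arm cannot do raises ctrl.MotionError and nothing moves.
- ctrl.sign_off(): hands the job in; it is judged then, once.
Readings, each from a call of its own:
- ctrl.current_t(): time.
- ctrl.current_q(): joint angles.
- ctrl.current_dq(): joint speeds.
- ctrl.current_effort(): joint torques, N m.
- ctrl.current_tool_pos(): TCP position.
- ctrl.current_eef_rot(): TCP orientation.
- ctrl.current_contact_force(): force on the tool from outside, world axes, zero at the start.
- ctrl.current_wrist_torque(): the same for the moment, N m.
- ctrl.current_grip_width(): opening from 0.0 (shut) to 1.0 (fully open).
- ctrl.current_grasp_force(): force on a finger pad.
Only numpy, scipy, OpenCV 4.12 (cv2) and the standard library are available. Lean on these libraries where they do the work, as an engineer would, in place of code of your own. Each camera call takes 0.05 s, during which the arm holds its last target. There are 200 camera calls.

### The job

Raise the stiff lid of the inspection case to 70 degrees above shut, level with the yellow mark on its quadrant, never letting it go past upright. With the lid standing there, swing the red keeper bar across the tray over the clamps until it clicks fully home behind the brass ball. Leave the clamps in the tray and the other things on the bench where they are.

Things in the scene. Friction and masses are not known exactly. Their poses are not given: they have to be found in the camera images.
- case: aluminium inspection case fixed to the bench, 200 mm deep (its x) x 190 mm wide (its y). Origin: centre of its underside; x points from its front to the lid's hinge at the back, y to its left. Deck at z = 42 mm; front wall and front 80 mm of the side walls 55 mm high, rear 120 mm of the side walls 80 mm high
- mark (a point): outer end of the yellow mark at 70 degrees, 110 mm from the hinge axis, on the dark angle quadrant (4 mm thick, 80 mm radius) that stands on the case's right side at y = -103 mm, just beside the lid
- lid (a joint): angle of the grey lid above shut (rad; 0 shut and level, 1.22 at 70 degrees, 1.57 upright, stop at 1.92). Stiff: about 5 N at the tab moves it and it stays where it is left. A plate 200 mm long, 190 mm wide, 8 mm thick, its underside in line with the hinge axis
- lid_tab (a point): middle of the outer edge, at the underside, of the black tab on the lid's free front edge: 228 mm from the hinge axis. The tab is 60 mm wide (along the hinge), 28 mm long, 6 mm thick, flush with the lid's underside
- lid_hinge (a point): middle of the lid's hinge axis, at (100, 0, 85) mm of the case; the axis runs along the case's y
- keeper (a joint): angle of the red keeper bar from home (rad; 0 home against its stop, along the case's -y across the tray; grows as it swings level out over the front; 1.57 along the case's -x; stop at 2.5). Light friction. Round bar 12 mm thick. About 0.1 rad before home it rides over a sprung brass ball (3 to 6 N at its end) and drops in behind it
- keeper_pivot (a point): the keeper bar's upright pivot axis at the bar's centre line, on the case's left wall at (-45, 90, 67) mm of the case
- keeper_tip (a point): centre of the keeper bar's free end, 185 mm from the pivot; the bar's centre line is 67 mm above the case's underside
- clamp0: loose steel hand clamp lying in the case's tray, 140 x 44 x 9 mm, finger rings towards the front. Origin: underside, near the middle; x along it
- clamp1: loose steel hand clamp lying in the case's tray, 140 x 44 x 9 mm, finger rings towards the front. Origin: underside, near the middle; x along it
- clamp2: loose steel hand clamp lying in the case's tray, 140 x 44 x 9 mm, finger rings towards the front. Origin: underside, near the middle; x along it
- spray: bystander: white spray bottle with blue trigger head, 68 mm diameter, 185 mm tall. Origin: centre of its underside
- oil: bystander: small white oil bottle with red cap, 52 mm diameter, 120 mm tall. Origin: centre of its underside
- bowl: bystander: steel bowl, 110 mm diameter, 45 mm high. Origin: centre of its underside
- burs: bystander: wooden block with grinding burs, 100 x 70 x 60 mm. Origin: centre of its underside
- dispenser: bystander: blue tape dispenser, 60 x 150 mm, 103 mm high. Origin: centre of its underside

How it is judged (in metres and radians):
On the way, in this order (a step that is already met when the one before it is completed fails the run):
1. the lid stands at 70 degrees, within 6, with the keeper bar still out (value of joint lid between 1.117 and 1.327 rad and value of joint keeper above 0.8 rad), for 0.3 s.
2. the keeper bar is home behind its ball while the lid stands at 70 degrees, within 6 (value of joint lid between 1.117 and 1.327 rad and value of joint keeper below 0.04 rad), for 0.2 s.
At the end, for the whole second after the job is handed in: the lid stands still at 70 degrees, within 6 degrees (1.117 to 1.327 rad), and the keeper bar is home behind its ball (under 0.04 rad) (all of step 2 and velocity of joint lid between -0.05 and 0.05 rad/s); the robot touches nothing.
It fails at once if the lid goes past upright (more than 5 degrees beyond) (value of joint lid above 1.66 rad).
It fails at once if a clamp is shifted by more than 25 mm (distance of any of clamp0, clamp1, clamp2 from where it was at the start of the episode above 0.025 m).
It fails at once if another thing on the bench is shifted by more than 25 mm (distance of any of spray, oil, bowl, burs, dispenser from where it was at the start of the episode above 0.025 m).
It also fails if it takes over 54 s, if anything falls off the work surface, if the arm or the gripper's body presses on something with over 40 N, if the wrist force passes 120 N, or if a joint passes its speed limit or range.

## Working session

There is one attempt and no reset: what is moved stays moved. The work goes in short steps, each a Python script; the robot and the scene stay as the last script left them, time stands still between calls to the robot, and variables do not carry over. Pictures are saved under pics/ and viewed, at most 10 in all, crops included, and the job is handed in when it is done.

```bash
mkdir -p pics; python3 - <<'E'
from bench import ctrl
import cv2
for n in("scene","top"):
    p=ctrl.camera_params(n);print(n,{k:(v if k!="pose" else v.round(4).tolist()) for k,v in p.items()})
    cv2.imwrite(f"pics/{n}0.png",cv2.resize(ctrl.read_camera(n),(800,600),interpolation=cv2.INTER_CUBIC))
E
```

```text
scene {'fx': 426.7726724004652, 'fy': 426.7726724004652, 'cx': 264.6216723635148, 'cy': 186.7803444421793, 'pose': [[0.8598, -0.3398, 0.3811, 1.0063], [0.5102, 0.5449, -0.6654, -0.7677], [0.0184, 0.7666, 0.6419, 0.9229], [0.0, 0.0, 0.0, 1.0]]}
top {'fx': 452.4211996617254, 'fy': 452.4211996617254, 'cx': 252.2698976326222, 'cy': 194.62709776717617, 'pose': [[-0.0205, 0.9944, -0.1037, 0.3771], [-0.9998, -0.0211, -0.0044, 0.019], [-0.0066, 0.1036, 0.9946, 1.6083], [0.0, 0.0, 0.0, 1.0]]}
```

View pics/scene0.png

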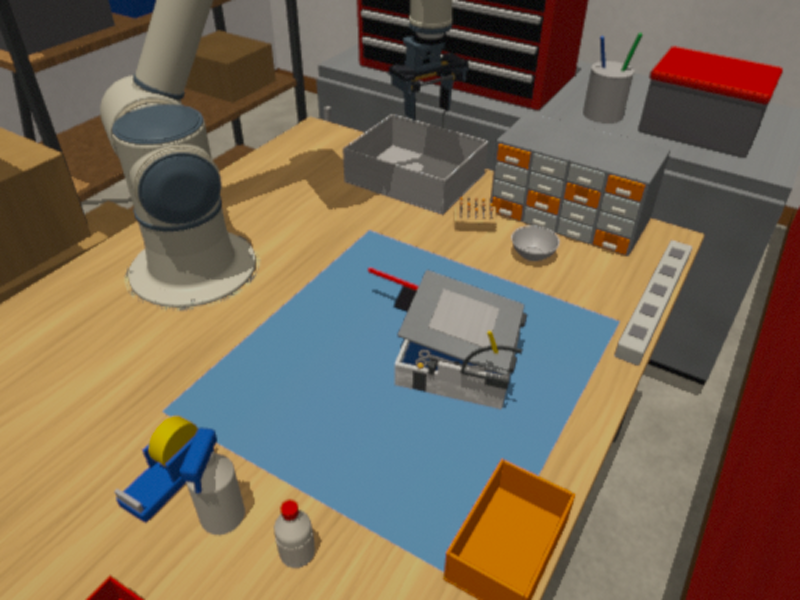

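View pics/top0.png

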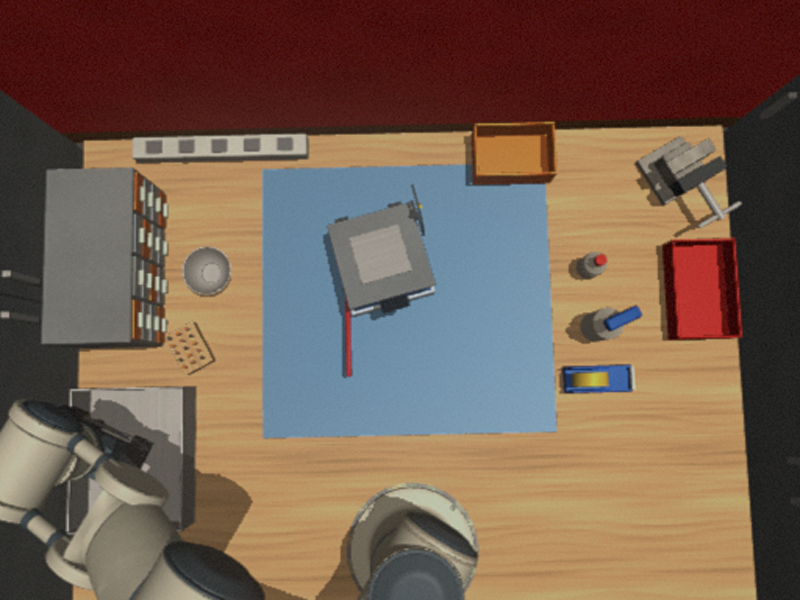

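The lid points up-right in top view: the hinge is around (375,210), the tab at (396,304), the quadrant at (418,210) and the keeper tip at (348,375), all in 800x600 pixels. Next I'll zoom in on both.

```bash
python3 - <<'E'
import cv2,numpy as np
from bench import ctrl
a=ctrl.read_camera("scene")[165:265,225:345]; b=ctrl.read_camera("top")[110:250,195:285]
a=cv2.resize(a,None,fx=5,fy=5,interpolation=cv2.INTER_CUBIC);b=cv2.resize(b,None,fx=4,fy=4,interpolation=cv2.INTER_CUBIC)
cv2.imwrite("pics/a1.png",a);cv2.imwrite("pics/b1.png",b)
E
```

```text
(no output)
```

View pics/a1.png

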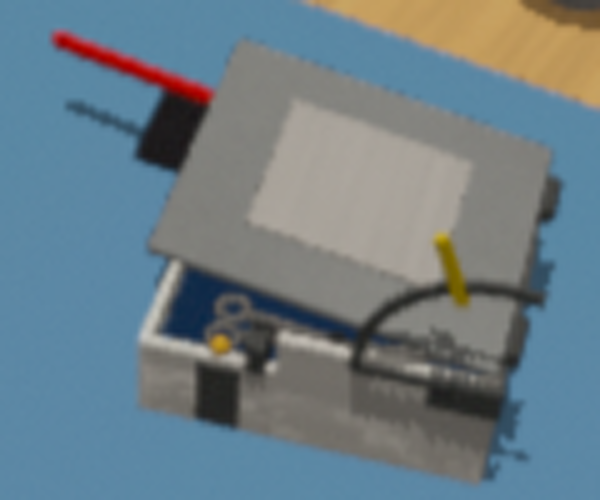

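View pics/b1.png

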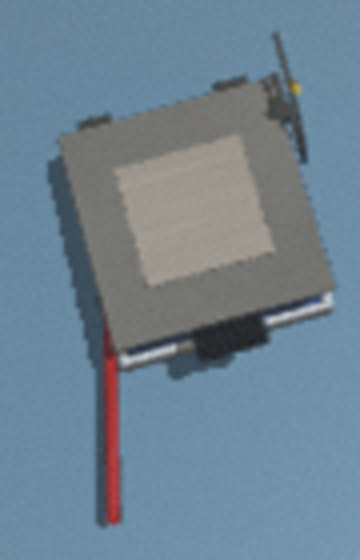

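```bash
cat > h.py <<'E'
from bench import ctrl
import numpy as np
from scipy.optimize import least_squares
from scipy.spatial.transform import Rotation as R
P={n:ctrl.camera_params(n) for n in("scene","top")}
def proj(n,X):
    p=P[n];c=np.linalg.inv(p["pose"])@np.append(X,1)
    return np.array([p["cx"]+p["fx"]*c[0]/-c[2],p["cy"]-p["fy"]*c[1]/-c[2]])
def w(s,X):  # case->world
    c,d=np.cos(s[2]),np.sin(s[2]);return np.array([s[0]+c*X[0]-d*X[1],s[1]+d*X[0]+c*X[1],X[2]])
def lidp(a,r,y,h): # r from hinge, h above underside
    return np.array([.1-r*np.cos(a)+h*np.sin(a),y,.085+r*np.sin(a)+h*np.cos(a)])
def keep(k,r=.185,z=.067): return np.array([-.045-r*np.sin(k),.09-r*np.cos(k),z])
E
cat > fit.py <<'E'
from h import *
L=lambda r,y,h:(lambda s:lidp(s[3],r,y,h)); C=lambda *v:(lambda s:np.array(v))
mk=C(.1-.11*np.cos(np.radians(70)),-.103,.085+.11*np.sin(np.radians(70)))
K=lambda s:keep(s[4])
A=[(L(0,.095,.008),550,150),(L(.2,.095,.008),245,40),(L(.2,-.095,.0),150,250),(C(-.1,-.095,0),138,408),(C(.1,-.095,0),485,480),(C(-.1,-.095,.055),138,345),(mk,440,237),(K,57,40)]
B=[(L(0,.095,.008),60,135),(L(0,-.095,.008),268,83),(L(.2,.095,.008),120,350),(L(.2,-.095,.008),335,288),(C(-.1,-.095,.055),332,303),(C(-.1,.095,.055),122,366),(L(.228,.03,.003),200,360),(L(.228,-.03,.003),268,344),(K,113,522),(mk,297,88)]
obs=[("scene",f,(u+.5)/5-.5+225,(v+.5)/5-.5+165) for f,u,v in A]+[("top",f,(u+.5)/4-.5+195,(v+.5)/4-.5+110) for f,u,v in B]
res=lambda s:np.concatenate([proj(n,w(s,f(s)))-[u,v] for n,f,u,v in obs])
r=least_squares(res,[.6,0.05,.2,.3,1.5],loss="soft_l1")
print(r.x,np.degrees(r.x[2:]));print(res(r.x).reshape(-1,2).round(1).tolist())
np.save("s.npy",r.x);s=r.x
print("tab",w(s,lidp(s[3],.228,0,0)),"piv",w(s,keep(0,0)),"tip",w(s,keep(s[4])),"home tip",w(s,keep(0)))
E
python3 fit.py
```

```text
[0.63812564 0.05459338 0.26132684 0.22046754 1.82757324] [ 14.97292511  12.63185974 104.71223343]
[[1.0, 0.2], [-0.9, -1.2], [-0.7, 0.6], [-0.1, 1.0], [-0.8, 2.0], [-0.1, 0.3], [0.5, 0.7], [0.5, 0.9], [-1.5, 0.6], [-0.0, -1.6], [-1.9, 0.3], [0.1, -0.2], [0.2, 1.0], [-0.2, 0.5], [-0.4, 0.6], [0.3, -0.5], [-0.1, -0.4], [-1.0, 0.6]]
tab [0.51980279 0.02294879 0.13486038] piv [0.57140085 0.12991139 0.067     ] tip [0.38640276 0.12906966 0.067     ] home tip [ 0.61919792 -0.04880749  0.067     ]
```

The fit residuals are 1 to 2 px: lid at 12.6°, keeper at 105°. The plan is to grip the tab, carry it around the hinge arc, then push the keeper. First I'll check reachability.

```bash
cat >> h.py <<'E'
s=np.load("s.npy") if __import__("os").path.exists("s.npy") else None
Rc=lambda:R.from_euler("z",s[2]).as_matrix()
def tabpose(a,sg,r=.203,tilt=0.,h=.003):
    b=a+tilt; z=np.array([np.cos(b),0,-np.sin(b)]);y=sg*np.array([np.sin(b),0,np.cos(b)])
    return w(s,lidp(a,r,0,h)),Rc()@np.column_stack([np.cross(y,z),y,z])
def pushpose(k,off,sg,r=.13,z=.060,lean=0.):
    t=np.array([np.cos(k),-np.sin(k),0]);d=np.array([-np.sin(k),-np.cos(k),0])
    p=np.array([-.045,.09,0])+r*d-off*t;p[2]=z
    zz=np.array([0,0,-1.]);y=sg*d
    return w(s,p),Rc()@np.column_stack([np.cross(y,zz),y,zz])
E
python3 - <<'E'
from h import *
for sg in(1,-1):
    for a in np.radians([12.6,30,50,70,72]):
        for r in(.203,.30):
            q=ctrl.ik(*tabpose(a,sg,r));print(sg,round(np.degrees(a)),r,None if q is None else np.round(q))
    for k in(1.83,1.3,.8,.3,0): q=ctrl.ik(*pushpose(k,.022,sg));print("push",sg,k,None if q is None else np.round(q))
E
```

```text
1 13 0.203 [-31.  82. 152. 129. 114. 140.]
1 13 0.3 None
1 30 0.203 [ -22.   32.  138.  139.   52. -172.]
1 30 0.3 [ -36.   20.  145.  121.   52. -165.]
1 50 0.203 [-10.  14. 112.  45.  23. -63.]
1 50 0.3 [-15.   2. 112.  34.  35. -53.]
1 70 0.203 [ -3.  20.  84.   7.  57. -21.]
1 70 0.3 [ -4.  14.  79.   7.  68. -20.]
1 72 0.203 [ -2.  22.  81.   6.  61. -19.]
1 72 0.3 [ -3.  15.  76.   6.  72. -19.]
push 1 1.83 [  12.   29.  109.   -0.   42. -168.]
push 1 1.3 [  3.  29. 110.  -0.  41. 152.]
push 1 0.8 [ -4.  30. 106.  -0.  44. 117.]
push 1 0.3 [-6. 33. 98. -0. 49. 86.]
push 1 0 [-6. 36. 92. -0. 52. 69.]
-1 13 0.203 [-31.  82. 152. 129. 114. -40.]
-1 13 0.3 None
-1 30 0.203 [-22.  32. 138. 139.  52.   8.]
-1 30 0.3 [-36.  20. 145. 121.  52.  15.]
-1 50 0.203 [-10.  14. 112.  45.  23. 117.]
-1 50 0.3 [-15.   2. 112.  34.  35. 127.]
-1 70 0.203 [ -3.  20.  84.   7.  57. 159.]
-1 70 0.3 [ -4.  14.  79.   7.  68. 160.]
-1 72 0.203 [ -2.  22.  81.   6.  61. 161.]
-1 72 0.3 [ -3.  15.  76.   6.  72. 161.]
push -1 1.83 [ 12.  29. 109.  -0.  42.  12.]
push -1 1.3 [  3.  29. 110.  -0.  41. -28.]
push -1 0.8 [ -4.  30. 106.  -0.  44. -63.]
push -1 0.3 [ -6.  33.  98.  -0.  49. -94.]
push -1 0 [  -6.   36.   92.   -0.   52. -111.]
```

```bash
cat >> h.py <<'E'
def liftpose(a,beta,sg,e=.02,c=.016,back=0.,down=0.):
    z=np.array([np.cos(beta),0,-np.sin(beta)]);n=np.array([np.sin(beta),0,np.cos(beta)])
    p=lidp(a,.228,0,0)-(c+down)*n+(e-back)*z; x=sg*n
    return w(s,p),Rc()@np.column_stack([x,np.cross(z,x),z])
E
python3 - <<'E'
from h import *
f=lambda q:None if q is None else np.round(q)
for sg in(1,-1):
  for b0 in(45,50,55,60):
    print(sg,b0,"pre",f(ctrl.ik(*liftpose(s[3],np.radians(b0),sg,back=.07,down=.012))),*[f(ctrl.ik(*liftpose(np.radians(a),np.radians(max(a,b0)),sg))) for a in(12.6,40,70)])
E
```

```text
1 45 pre [-29.  24. 142. 123.  36. -73.] [-20.  33. 137. 137.  37. -80.] [-15.  17. 124.  94.  21. -27.] [-3. 19. 86.  8. 56. 68.]
1 50 pre [-25.  18. 136. 106.  25. -50.] [-18.  28. 133. 127.  26. -66.] [-14.  15. 120.  66.  20.   3.] [-3. 19. 86.  8. 56. 68.]
1 55 pre [-21.  15. 131.  78.  20. -18.] [-16.  25. 129. 106.  18. -43.] [-12.  14. 116.  42.  23.  28.] [-3. 19. 86.  8. 56. 68.]
1 60 pre [-18.  13. 126.  48.  22.  15.] [-14.  24. 125.  71.  15.  -5.] [-10.  14. 112.  27.  29.  44.] [-3. 19. 86.  8. 56. 68.]
-1 45 pre [-29.  24. 142. 123.  36. 107.] [-20.  33. 137. 137.  37. 100.] [-15.  17. 124.  94.  21. 153.] [  -3.   19.   86.    8.   56. -112.]
-1 50 pre [-25.  18. 136. 106.  25. 130.] [-18.  28. 133. 127.  26. 114.] None [  -3.   19.   86.    8.   56. -112.]
-1 55 pre [-21.  15. 131.  78.  20. 162.] [-16.  25. 129. 106.  18. 137.] [ -12.   14.  116.   42.   23. -152.] [  -3.   19.   86.    8.   56. -112.]
-1 60 pre [ -18.   13.  126.   48.   22. -165.] [-14.  24. 125.  71.  15. 175.] [ -10.   14.  112.   27.   29. -136.] [  -3.   19.   86.    8.   56. -112.]
```

```bash
cat > lift.py <<'E'
from h import *
import cv2
b0=np.radians(60)
ctrl.command_gripper(0.0)
ctrl.move_l(np.array(ctrl.current_tool_pos())+[0,0,.1])
q=np.array(ctrl.ik(*liftpose(s[3],b0,1,back=.07,down=.012)));v=q.copy();v[1]-=18
ctrl.movej(v);ctrl.movej(q);print("pre",ctrl.current_t(),ctrl.current_contact_force())
p,o=liftpose(s[3],b0,1,down=.012);print(ctrl.move_l(p,vel=.05,ori=o,contact_N=8),ctrl.current_contact_force())
for a in np.radians(np.linspace(np.degrees(s[3]),35,5)):
    p,o=liftpose(a,max(a,b0),1);ctrl.move_l(p,vel=.05,ori=o);print(round(np.degrees(a)),np.round(ctrl.current_contact_force(),1),ctrl.current_t())
a=ctrl.read_camera("scene")[120:270,185:345]
cv2.imwrite("pics/c1.png",cv2.resize(a,None,fx=4,fy=4,interpolation=cv2.INTER_CUBIC))
E
python3 lift.py
```

```text
pre 5.1167 [ 0.16279338  0.14845416 -0.34799099]
False [ 0.16538094 -0.0058047   0.02682617]
13 [-16.6  -8.5   1.8] 7.0583
18 [-16.4  -7.7   1.7] 7.65
24 [-11.9  -3.8   1.5] 8.2417
29 [-7.2 -0.9  1.1] 8.8333
35 [-4.2  0.6  0.5] 9.425
```

View pics/c1.png

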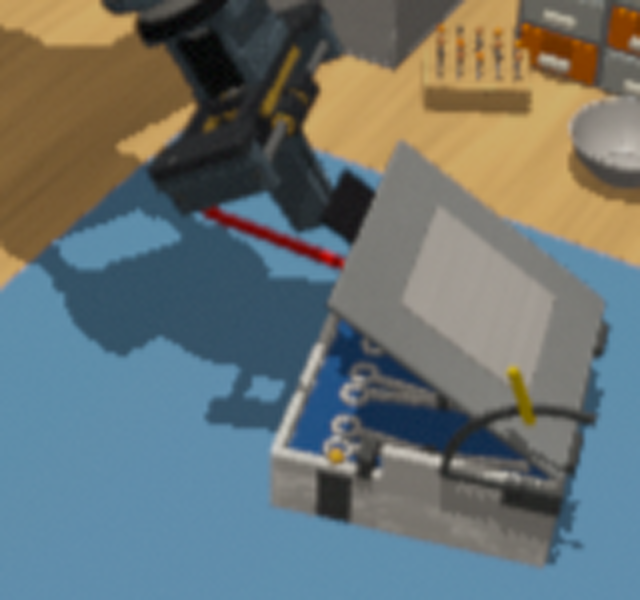

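The picture shows the lid at about 35°, with the fingers under the tab near (325,215) and the keeper and clamps clear. I'll continue to 70° and then check by fitting the lid corners.

```bash
cat > lift2.py <<'E'
from h import *
import cv2
b0=np.radians(60)
for a in np.radians([42,49,56,63,69.5]):
    p,o=liftpose(a,max(a,b0),1);ctrl.move_l(p,vel=.05,ori=o);print(round(np.degrees(a)),np.round(ctrl.current_contact_force(),1),ctrl.current_t())
p,o=liftpose(a,max(a,b0),1,down=.06);ctrl.move_l(p,vel=.12,ori=o)
p,o=liftpose(a,max(a,b0),1,back=.04,down=.12);ctrl.move_l(p,vel=.15,ori=o)
a=ctrl.read_camera("scene")[120:270,185:345]; cv2.imwrite("pics/raw_d.png",a)
for d in(64,70,76):
    pts=np.array([proj("scene",w(s,lidp(np.radians(d),.2,y,.008))) for y in(-.095,.095)]);print(d,((pts-[185,120]+.5)*4-.5).round())
cv2.imwrite("pics/d1.png",cv2.resize(a,None,fx=4,fy=4,interpolation=cv2.INTER_CUBIC))
E
python3 lift2.py
```

```text
42 [-2.2  0.8 -0.3] 10.1833
49 [-0.6 -0.2 -0.3] 10.8917
56 [ 0.4  0.5 -0.2] 11.6
63 [ 0.3 -0.1  0.9] 12.2833
70 [-0.8 -0.2 -0.7] 12.9083
64 [[459. 253.]
 [517.  85.]]
70 [[492. 250.]
 [546.  81.]]
76 [[526. 249.]
 [577.  80.]]
```

View pics/d1.png

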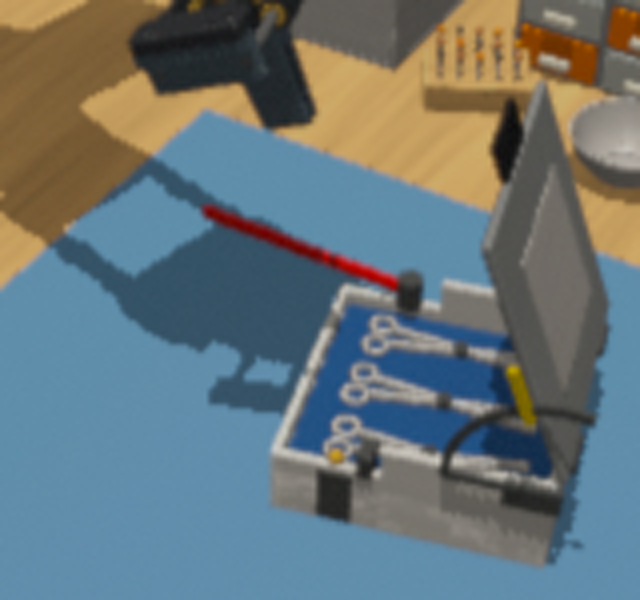

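The lid's top corners are at (492,250) and (543,83), which matches the 70° prediction of (492,250) and (546,81). Now I'll push the keeper.

```bash
cat > push.py <<'E'
from h import *
import cv2
k0=s[4]
p,o=pushpose(k0,.040,-1,z=.20);ctrl.goto(p,o);print(np.round(ctrl.current_q()),ctrl.current_t())
p[2]=.06;print(ctrl.move_l(p,vel=.12,contact_N=8))
for k in np.linspace(k0,.22,13):
    p,o=pushpose(k,.022,-1)
    ctrl.move_l(p,vel=.06,ori=o);print(round(k,2),np.round(ctrl.current_contact_force(),1))
p,o=pushpose(0,.022,-1)
p,_=pushpose(0,.010,-1)
print("final",ctrl.move_l(p,vel=.03,ori=o,contact_N=16),np.round(ctrl.current_contact_force(),1),ctrl.current_tool_pos(),pushpose(0,.022,-1)[0],ctrl.current_t())
a=ctrl.read_camera("scene")[120:270,185:345]
cv2.imwrite("pics/e1.png",cv2.resize(a,None,fx=4,fy=4,interpolation=cv2.INTER_CUBIC))
E
python3 push.py
```

```text
[14. 17. 99.  0. 64. 14.] 15.0667
False
1.83 [0.4 0.3 0.9]
1.69 [ 0.8 -0.6  0.2]
1.56 [-0.7  1.  -0.1]
1.43 [-0.  -0.1  0.3]
1.29 [-0.1 -0.  -0.6]
1.16 [ 0.1  0.  -0.3]
1.02 [ 0.1 -0.9  0.7]
0.89 [ 0.3 -0.6  0.1]
0.76 [-0.5  0.8 -0.6]
0.62 [ 0.5 -0.   1.1]
0.49 [-0.7  0.1  0.3]
0.35 [-0.3 -0.2  0.5]
0.22 [ 0.1  0.5 -0.4]
final True [-2.1 -1.8  3.9] [0.58218253 0.00089291 0.05914608] [ 0.58373492 -0.00135883  0.06      ] 23.075
```

View pics/e1.png

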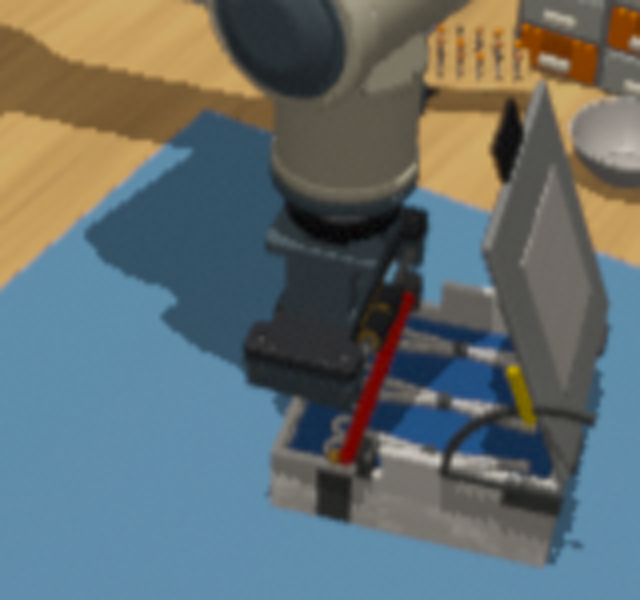

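The bar tip is at (345,458), right by the ball and short of its stop at (365,455). I'll keep pushing with a higher threshold.

```bash
cat > push2.py <<'E'
from h import *
import cv2
for k in(.1,.04,0): print(k,((proj("scene",w(s,keep(k)))-[185,120]+.5)*4-.5).round())
p,o=pushpose(0,.008,-1)
print(ctrl.move_l(p,vel=.03,ori=o,contact_N=28),np.round(ctrl.current_contact_force(),1),ctrl.current_tool_pos(),ctrl.current_t())
ctrl.sleep(.2);print(np.round(ctrl.current_contact_force(),1))
p,o=pushpose(0,.05,-1);ctrl.move_l(p,vel=.08,ori=o);p[2]=.20;ctrl.move_l(p,vel=.15)
p,o=pushpose(.3,.20,-1,z=.25);ctrl.goto(p,o)
a=ctrl.read_camera("scene")[120:270,185:345]
cv2.imwrite("pics/f1.png",cv2.resize(a,None,fx=4,fy=4,interpolation=cv2.INTER_CUBIC))
E
python3 push2.py
```

```text
0.1 [321. 455.]
0.04 [336. 459.]
0 [346. 462.]
True [-4.2 -2.   3.5] [0.58233527 0.00090021 0.05825028] 23.4417
[-5.5 -1.8  4.3]
```

View pics/f1.png

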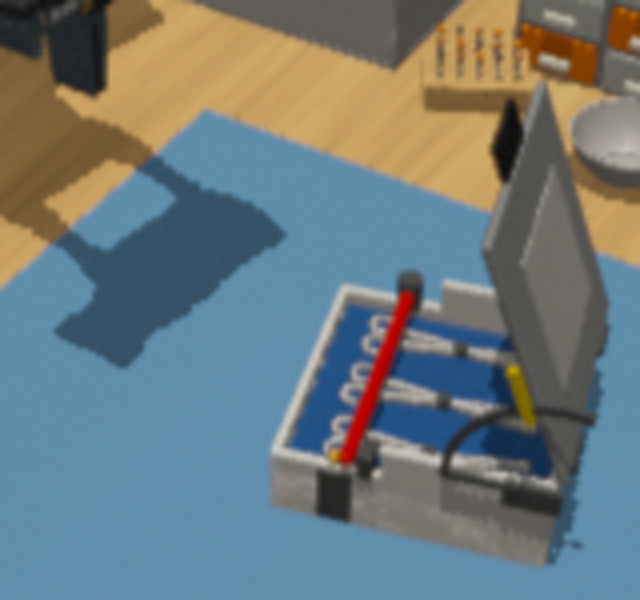

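The bar now sits at the predicted home position (346,460), against the black stop and behind the ball, and the lid hasn't moved. One numeric check of the keeper angle, and I'll hand in if it's good.

```bash
python3 - <<'E'
from h import *
ks=[]
for n in("scene","top"):
    im=ctrl.read_camera(n).astype(int);m=(im[...,2]>120)&(im[...,1]<60)&(im[...,0]<60)
    ys,xs=np.nonzero(m);c=proj(n,w(s,keep(0,.095)));g=np.hypot(xs-c[0],ys-c[1])<38
    pts=np.c_[xs,ys][g].astype(float)
    def f(v):
        a,b=proj(n,w(s,keep(v[0],.0)))+[v[1],v[1]*0],proj(n,w(s,keep(v[0])))+[v[1],0]
        d=(b-a)/np.linalg.norm(b-a);return (pts-a)@np.array([-d[1],d[0]])
    r=least_squares(f,[0.05,0]);r0=least_squares(lambda v:f([v[0],0]),[.05]);ks.append(r0.x[0]);print(n,g.sum(),r.x,r0.x)
print(ctrl.current_t())
if np.mean(ks)<.035: ctrl.sign_off();print("signed")
E
```

```text
scene 152 [ 0.00540664 -0.12049832] [0.00794969]
top 116 [-0.00108048 -0.63202829] [-0.00598237]
26.175
the job is handed in; nothing more can be done
signed
```

The job is handed in at 26 s: by my camera checks the lid stands at about 70° and the keeper bar is home behind the brass ball (within 0.01 rad). The clamps and the bench items in view look undisturbed; the verdict was not shown to me.

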